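# Pack and set the screw foot of a desk shelf

### The arm

A 7-joint arm with a two-finger parallel gripper is mounted at the origin on the work surface. World frame = base frame: x ahead of the robot, y to its left, z up, the work surface at z = 0. Lengths are in mm, angles in rad, forces in N, time in s.
With the tool pointing down it reaches from about 400 to 875 mm from the base axis. Payload 4.4 kg.
Tool frame: the origin (TCP) lies midway between the tips of the shut fingers; the grasp point (between the pads) lies 19 mm behind it (r.grip_depth is the z of the grasp point in the tool frame, in mm); z points along the fingers, y is the line along which they close (so a half turn about z gives the same grasp; the last joint's range is limited). The gripper opens to 85 mm and grips with 20 to 120 N. Pads are 22 mm wide; open, the fingers measure 114 mm over their backs; the gripper's body (76 mm by 85 mm) begins 54 mm behind the grasp point. The pads swing forward as they close: fully open they stand 13 mm farther back than shut.
Start: joints at [1.155, 0.628, 0.038, 1.517, -0.027, 0.996, -0.02], TCP at [222.789, -610.641, 231.313] pointing down, gripper open.
Joint ranges: [-3.06, 3.06], [-0.37, 2.12], [-1.25, 1.32], [0.18, 2.47], [-1.1, 4.24], [0.23, 1.98], [-2.94, 2.94]. Speed limits (rad/s): [2.57, 2.57, 3.14, 3.14, 3.14, 3.14, 3.14].

### API

Orientations are given as a unit quaternion [x, y, z, w].
In Python, from workcell import r, optics gives the robot as it stands.
- The arm moves only by the tool drive_tool, never from a script. Its argument "series" is a list that holds one entry, the list of rows, each a list of 7 numbers: the shift along the world's x, y, z in mm, then the turn, a rotation vector about the world's x, y, z in rad, then the closure in counts, from 0 (fully open) to 255 (shut). A call has exactly 5 rows; each row shifts and turns the commanded pose from where the row before left it; what a row does not reach is not made up. A row lasts 1/8 s, in which the tool goes at most 62.5 mm and 10.7 degrees, less where a joint would pass 70% of its speed; a pose out of reach is approached as far as the arm can. A call with a gripper value outside its range is refused whole. The fingers move at their own pace and stop on an object; "newtons" is the grip in N (left out, the last holds). Time passes only in rows, so rows that do not move let the fingers close, or fill a call up. It gives the time, the measured TCP pose, the force, the opening and the grip force at its end, in the units of the state.
- r.observe(): the state, without advancing time (a new reading comes with each control period).
- optics.read_camera(name): name is "side" or "top"; returns the picture (384x512x3 uint8, red, green, blue); there is no depth.
- optics.camera_model(name): a dict with "fov_y" (degrees; the focal length in pixels is half the picture's height over the tangent of half this angle, whatever the lens; pixels are square), "cx", "cy" (the principal point, pixels), "dist" ([k1, k2, p1, p2, k3] as OpenCV has them; the pictures are not rectified), "R" (3x3) and "t" (3): a world point X has camera coordinates R X + t. Camera axes: x right, y down, z forward; pixel columns grow to the right and rows downward; lengths in mm; the calibration is good to about 2 mm. A picture is of the moment at which its call begins. camera_model takes no time and is no camera call.
- r.finish_job(): hands the job in; it is judged then, once.
The state is a dict: "t": time; "qpos": joint angles; "joint_velocities": joint speeds; "joint_efforts": joint torques, N m; "ee_pos": TCP position; "tool_rot": TCP orientation; "ft_force": force on the tool from outside, world axes, zero at the start; "torque": the same for the moment, N m; "width": opening from 0.0 (shut) to 1.0 (fully open); "grasp_force": force on a finger pad.
Only numpy, scipy, OpenCV 4.12 (cv2) and the standard library are available. Lean on these libraries where they do the work, as an engineer would, in place of code of your own. Each camera call takes 0.05 s, during which the arm holds its last target. There are 200 camera calls.

### The job

The screw foot on the little desk shelf hangs clear of the desk. Slide the plywood strip under it, flat on the desk, so that the whole round foot is over the strip, then screw the foot down by its black knob (clockwise seen from above lowers it) until it just bears on the strip: touching lightly, never jacked down hard. Let go, and leave everything else on the desk where it is.

Things in the scene. Friction and masses are not known exactly. Their poses are not given: they have to be found in the camera images.
- riser: Low wooden shelf fixed on the desk, 260 x 250 mm, top face 91 mm over the desk, on four legs. Origin: on the axis of its screw foot, at desk level; z up; y axis level, from the screw to the shelf. The shelf spans y = 75 to 325 mm, x = -130 to 130 mm; books and pots on it begin at y = 150 mm and reach 45 mm above it. Under its bracket the space is open to x, -x and -y.
- boss (a point): Centre of the top of the steel boss (30 mm wide, 22 mm tall) that carries the screw, 85 mm over the riser's origin, on the end of a steel bracket 36 mm wide, its top 6 mm and underside 14 mm below this point. Straight below is the screw foot: round, black, rubber, flat underside 36 mm wide, 15 to 22 mm over the desk at the start (not measured).
- screw: Ribbed black knob that works the screw foot straight below it. Pinch it from above at any angle: upright cylinder 40 mm wide, 26 mm tall; origin at its centre, z up. It stays at this height; turned clockwise seen from above it screws the foot below out downwards, 2 mm per radian (up when turned back). It drags evenly at about 0.05 N m, stays where left and has ample travel.
- strip: Loose flat plywood strip, 160 mm long (x axis), 50 mm wide (y axis), 12 mm thick, about 90 g, lying on the desk. Origin: centre of its underside. Once the foot bears on it, the foot, which turns with the knob, rubs on it: the knob becomes harder to turn, by about 0.004 N m per newton of press at rest, more while turning; the press grows by about 33 N per radian.
- mug: White mug, 80 mm wide, 95 mm tall; bystander. Origin: centre of its underside.
- jar: Closed jar with a metal cap, 66 mm wide, 85 mm tall; bystander. Origin: centre of its underside.
- phone: Black phone lying flat, 115 x 60 x 10 mm; bystander. Origin: centre of its underside.
- notebook: Notebook lying flat, 142 x 102 x 12 mm; bystander. Origin: centre of its underside.
- tape: Roll of card tape lying flat, 72 mm wide, 20 mm tall; bystander. Origin: centre of its underside.
- scissors: Pair of closed scissors lying flat, about 180 mm long, 90 mm across the loops, 8 mm high; bystander. Origin: at the pivot, on the desk; x axis to the tip of the blades.
- eraser: White eraser, 45 x 20 x 12 mm; bystander. Origin: centre of its underside.
Mind the look-alikes: they are no part of the job. Of the things like the strip, leave any that is orange or yellow; of the rest the larger one is meant.

How it is judged (in metres and radians):
On the way, in this order (a step that is already met when the one before it is completed fails the run):
1. the strip lies flat on the desk with the whole foot over it, the foot not yet pressing on it (x of boss in the frame of strip between -0.064 and 0.064 m and y of boss in the frame of strip between -0.008 and 0.008 m and height (world z) of strip below 0.004 m and angle between strip's own z axis and vertical below 0.05 rad and contact force between screw and strip below 0.3 N), for 0.2 s.
2. the foot is screwed down onto the strip (x of boss in the frame of strip between -0.064 and 0.064 m and y of boss in the frame of strip between -0.008 and 0.008 m and contact force between screw and strip above 0.5 N), for 0.2 s.
At the end, for the whole second after the job is handed in: The strip lies at rest flat on the desk (tilt under 0.05 rad, lifted less than 4 mm), the axis of the foot (boss) over it within 64 mm of the strip's centre lengthwise and 8 mm crosswise, and the foot presses on it with 0.5 to 20 N (all of step 2 and contact force between screw and strip below 20 N and angle between strip's own z axis and vertical below 0.05 rad and height (world z) of strip below 0.004 m and linear speed of strip below 0.01 m/s); the robot touches nothing.
It fails at once if the foot pressed on the strip with more than 40 N (contact force between screw and strip above 40 N).
It fails at once if a bystander moved more than 20 mm (distance of any of mug, jar, phone, notebook, tape, scissors, eraser from where it was at the start of the episode above 0.02 m).
It also fails if it takes over 72 s, if anything falls off the work surface, if the arm or the gripper's body presses on something with over 40 N, if the wrist force passes 120 N, or if a joint passes its speed limit or range.

## Working session

There is one attempt and no reset: what is moved stays moved. The work goes in short steps, Python scripts to look and compute and a tool call to move; the robot and the scene stay as the last step left them, time stands still between calls to the robot, and variables do not carry over. Pictures are saved under pics/ and viewed, at most 10 in all, crops included, and the job is handed in when it is done.

Besides the shell and the picture viewer there is one more tool, called after ">>>" by a JSON object that holds its "api" and its "payload". drive_tool: Moves the arm, as the interface text tells. Its arguments: {"type":"object","properties":{"series":{"type":"array","items":{"type":"array","items":{"type":"array","items":{"type":"number"}}}},"newtons":{"type":"number"}},"required":["series"]}

```bash
mkdir -p pics
python3 - <<'E'
from workcell import r, optics
import cv2,numpy as np
for n in("top","side"):
    im=optics.read_camera(n); cv2.imwrite(f"pics/{n}0.png",im[:,:,::-1])
    c=optics.camera_model(n); print(n,c)
print(r.observe(), r.grip_depth)
E
ls
```

```text
top {'fov_y': 50.388268790546675, 'cx': 265.5953257806711, 'cy': 194.74724550352516, 'dist': array([0.04248182, 0.        , 0.        , 0.        , 0.        ]), 'R': array([[ 0.02334577, -0.99952218, -0.0202581 ],
       [-0.98295163, -0.01925269, -0.18285356],
       [ 0.18237617,  0.02418159, -0.98293142]]), 't': array([-140.96844198,  469.42074982, 1000.85159076])}
side {'fov_y': 57.340525090107924, 'cx': 256.1377997981427, 'cy': 186.17860004658132, 'dist': array([0.02209676, 0.        , 0.        , 0.        , 0.        ]), 'R': array([[-0.77644084, -0.62993829,  0.01781512],
       [-0.46139216,  0.54898643, -0.69694417],
       [ 0.42925156, -0.54935567, -0.71690407]]), 't': array([275.81501438, 360.04360389, 682.56213655])}
{'t': 0.1, 'qpos': array([ 1.15517306,  0.62926691,  0.03844059,  1.51825381, -0.02695252,
        0.99630282, -0.02004366]), 'joint_velocities': array([-0.00136159, -0.00300515, -0.00109598, -0.00147308,  0.00088857,
        0.00178037,  0.00188706]), 'joint_efforts': array([ 2.13613654e-03, -5.64531684e+01,  1.23012085e+00, -1.93973190e+01,
        1.12530944e-02,  5.46850511e-03, -7.46363611e-06]), 'ee_pos': array([ 222.60371663, -610.10396219,  230.47692293]), 'tool_rot': array([ 9.84742789e-01,  1.74014096e-01, -1.76131605e-04, -8.38256007e-04]), 'ft_force': array([ 0.02830908,  0.5223974 , -0.31052024]), 'torque': array([ 0.00494913,  0.02921006, -0.01784162]), 'grasp_force': 0.0, 'width': 0.9974133044038226} -18.700000000000003
pics
```

View pics/top0.png

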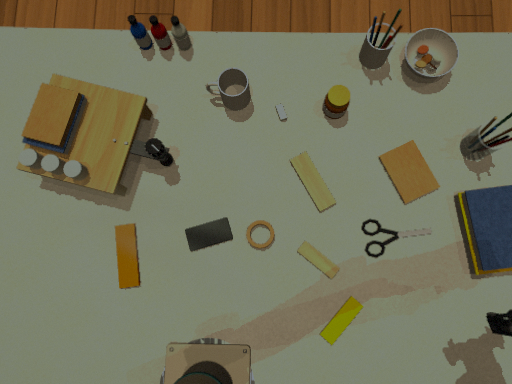

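View pics/side0.png

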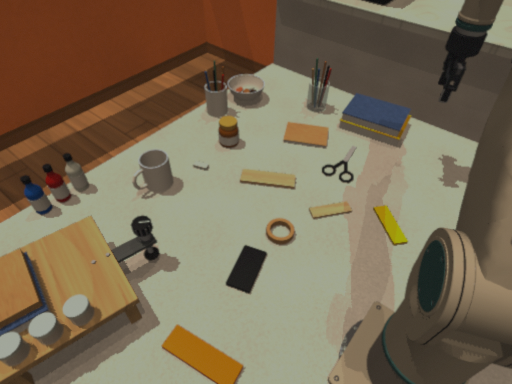

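The top view shows two pale strips, at (313,181) and (318,259), an orange one at (127,256) and a yellow one at (341,320). The larger pale strip at (313,181) is the one meant, since orange and yellow are excluded. The knob and foot are near (158,152) in the top view, and at (142,224) and (151,253) in the side view. I'll measure these and confirm in an enlarged crop.

```bash
cat > h.py <<'E'
from workcell import r, optics
import cv2,numpy as np
def cam(n):
    c=optics.camera_model(n); f=192/np.tan(np.radians(c['fov_y']/2))
    return c,np.array([[f,0,c['cx']],[0,f,c['cy']],[0,0,1.]])
def ray(n,uv):
    c,K=cam(n); p=cv2.undistortPoints(np.array(uv,float).reshape(-1,1,2),K,c['dist']).reshape(-1,2)
    d=np.c_[p,np.ones(len(p))]@c['R']; return -c['R'].T@c['t'],d
def plane(n,uv,z):
    o,d=ray(n,uv); return o+d*((z-o[2])/d[:,2])[:,None]
def proj(n,X):
    c,K=cam(n); return cv2.projectPoints(np.array(X,float).reshape(-1,1,3),cv2.Rodrigues(c['R'])[0],c['t'],K,c['dist'])[0].reshape(-1,2)
def tri(a,b):
    o1,d1=ray("top",a);o2,d2=ray("side",b);d1=d1[0];d2=d2[0]
    s=np.linalg.lstsq(np.c_[d1,-d2],o2-o1,rcond=None)[0]
    p,q=o1+s[0]*d1,o2+s[1]*d2; return (p+q)/2,np.linalg.norm(p-q)
def strip(n,im,box,z=12):
    x0,y0,x1,y1=box; h=cv2.cvtColor(im,cv2.COLOR_RGB2HSV)
    m=cv2.inRange(h,(15,50,110),(35,160,255)); k=np.zeros_like(m); k[y0:y1,x0:x1]=m[y0:y1,x0:x1]
    c=max(cv2.findContours(k,0,2)[0],key=cv2.contourArea)
    w=plane(n,c.reshape(-1,2),z)[:,:2]
    (ctr,wh,a)=cv2.minAreaRect(w.astype(np.float32)); 
    if wh[0]<wh[1]: wh=wh[::-1]; a+=90
    return np.array(ctr),wh,a
E
python3 - <<'E'
from h import *
t=cv2.imread("pics/top0.png");s=cv2.imread("pics/side0.png")
print(strip("top",t[:,:,::-1].copy(),(280,140,345,220)),strip("side",s[:,:,::-1].copy(),(230,160,305,195)))
print("small",strip("top",t[:,:,::-1].copy(),(285,230,350,285)))
for n in("top","side"): print(n,ray(n,[[0,0]])[0])
for n,im,b in(("top",t,[120,120,190,180]),("side",s,[110,205,170,270])):
    d=(im.max(2)<60).astype(np.uint8); k=np.zeros_like(d);k[b[1]:b[3],b[0]:b[2]]=d[b[1]:b[3],b[0]:b[2]]
    N,l,st,ce=cv2.connectedComponentsWithStats(k)
    print(n,[(x.tolist(),y.round(1).tolist()) for x,y in zip(st[1:],ce[1:]) if x[4]>10])
a=cv2.resize(t[110:190,95:205],None,fx=3.6,fy=3.6,interpolation=2)
b=cv2.resize(s[200:280,90:200],None,fx=3.6,fy=3.6,interpolation=2)
c=cv2.resize(t[130:290,270:380],None,fx=1.8,fy=1.8,interpolation=2)
cv2.imwrite("pics/crop1.png",np.vstack([np.hstack([a,b]),]))
k=np.zeros((576,792,3),np.uint8);k[:288,:396]=a;k[:288,396:]=b;k[288:,:198]=c;cv2.imwrite("pics/crop1.png",k)
E
```

```text
(array([ 518.51641846, -251.35823059]), (160.70372009277344, 53.18064498901367), 30.44487190246582) (array([ 518.62255859, -253.59490967]), (164.7529296875, 61.382102966308594), 32.89707565307617)
small (array([ 293.8265686 , -278.17938232]), (152.38333129882812, 91.15184020996094), 68.5025863647461)
top [ 282.17743309 -156.06565389 1066.74798179]
side [ 87.28447247 351.0567693  735.34818603]
top [([120, 120, 53, 60, 667], [150.6, 151.1])]
side [([118, 216, 41, 47, 644], [144.0, 238.3])]
```

View pics/crop1.png

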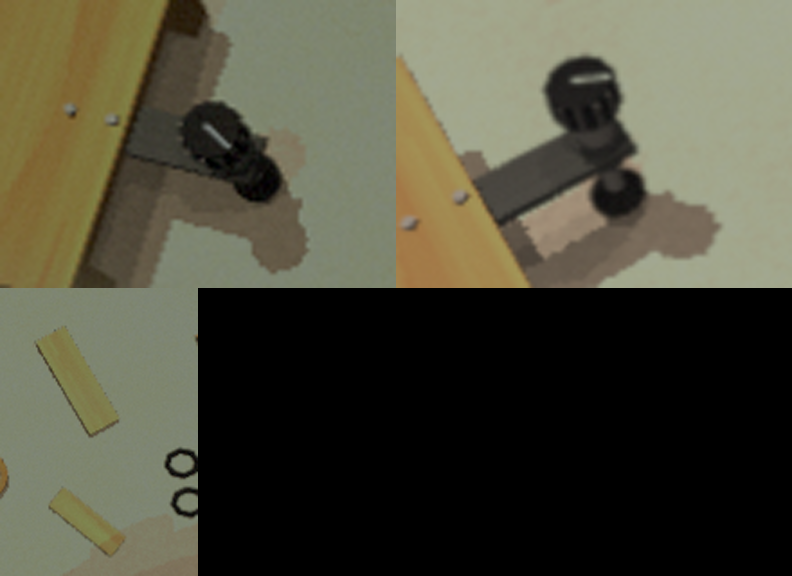

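The crop confirms the larger pale strip at (313,181); the smaller decoy is at (318,259). In the top view the knob's top disc is centred near (154,146.5) and the foot near (166.5,159). In the side view they are near (141.7,222.8) and (151.7,253.5).

Run:
```python
from h import *
C=lambda x,y:[x/3.6+95,y/3.6+110]
S=lambda x,y:[(x-396)/3.6+90,y/3.6+200]
print("knobtop",tri([C(212,130)],[S(582,82)]))
print("foot",tri([C(257,177)],[S(618,193)]))
for z in(120,125,130,135): print(z,plane("top",[C(212,130)],z)[0],plane("side",[S(582,82)],z)[0])
print(plane("top",[C(257,177)],20),plane("side",[S(618,193)],20))
# shelf edges from top image : wood mask
im=cv2.cvtColor(cv2.imread("pics/top0.png"),cv2.COLOR_BGR2HSV)
E1=plane("top",[C(170,0),C(75,288)],91);d=E1[0]-E1[1];print("edge yaw deg",np.degrees(np.arctan2(d[1],d[0])),E1)
sc=plane("top",[C(70,110),C(112,119)],91);d=sc[0]-sc[1];print("screws",sc,np.degrees(np.arctan2(d[1],d[0])))
E2=plane("side",[S(396,55),S(530,288)],91);d=E2[0]-E2[1];print("side edge",np.degrees(np.arctan2(d[1],d[0])),E2)
sc=plane("side",[S(408,223),S(460,196)],91);print("screws side",sc)
m=cv2.inRange(im,(10,80,90),(30,255,255));
m[:70]=0;m[200:]=0;m[:,150:]=0
ed=[]
for y in range(120,186,3):
    x=np.where(m[y,90:150])[0]
    if len(x):ed.append([90+x.max(),y])
w=plane("top",ed,91);l=cv2.fitLine(w[:,:2].astype(np.float32),cv2.DIST_HUBER,0,.01,.01).ravel();print("fit",l,np.degrees(np.arctan2(l[1],l[0])))
```

```text
knobtop (array([566.5077401 , 134.61872402, 135.4673753 ]), np.float64(2.083092716247213))
foot (array([567.20588351, 135.68222684,  17.86412146]), np.float64(1.8012014572522534))
120 [572.14466265 140.14993163 120.        ] [577.73342776 128.61399601 120.        ]
125 [570.61327714 138.58554707 125.        ] [573.74829409 130.42145054 125.        ]
130 [569.08189162 137.0211625  130.        ] [569.76316041 132.22890507 130.        ]
135 [567.5505061  135.45677794 135.        ] [565.77802674 134.0363596  135.        ]
[[567.40650253 135.65057082  20.        ]] [[564.87025714 135.94717681  20.        ]]
edge yaw deg -13.188775351355936 [[675.26700324 185.36741046  91.        ]
 [467.8462931  233.97463014  91.        ]]
screws [[593.41953699 248.55758954  91.        ]
 [587.53823574 218.98420047  91.        ]] 78.75225800019625
side edge -13.245508203324396 [[710.21281329 180.2262275   91.        ]
 [505.81803605 228.33789687  91.        ]]
screws side [[594.29129571 247.07223662  91.        ]
 [587.07901703 217.41469612  91.        ]]
fit [ 9.7312564e-01 -2.3027492e-01  5.6846790e+02  2.1553455e+02] -13.313257
```

>>> {"api": "drive_tool", "payload": {"series": [[[30,40,-10,0,0,0.036,60],[30,40,-10,0,0,0.036,60],[30,40,-10,0,0,0.036,60],[30,40,-10,0,0,0.036,60],[30,40,-10,0,0,0.036,60]]], "newtons": 30}}

```text
t: 0.72
ee_pos: [373.5, -409.1, 180.8]
tool_rot: [0.965, 0.262, 0.0, -0.0]
ft_force: [0.6, 0.4, -0.5]
width: 0.763
grasp_force: 0.0
```

Run:
```python
from h import *
for n,p,z in(("mug",(234,90),50),("eraser",(281,112),10),("tape",(260,235),10),("phone",(209,234),10),("jar",(337,100),60),("phone corner",(232,236),10),("mug handle",(210,90),50)): print(n,plane("top",[p],z)[0].round())
o=r.observe();print(o['ee_pos'],o['tool_rot'],o['width'],o['qpos'],o['ft_force'])
```

```text
mug [752. -40.  50.]
eraser [ 709. -167.   10.]
tape [ 372. -118.   10.]
phone [372.  14.  10.]
jar [ 723. -311.   60.]
phone corner [368. -46.  10.]
mug handle [751.  23.  50.]
[ 373.52515962 -409.14328952  180.80584061] [ 9.64976886e-01  2.62334873e-01  1.28853634e-05 -1.51639974e-04] 0.7627987306905283 [ 0.78817851  0.5542562  -0.0117926   1.84197833  0.00889027  0.74565808
 -0.26829581] [ 0.55332272  0.39541772 -0.4850117 ]
```

>>> {"api": "drive_tool", "payload": {"series": [[[34,44,0,0,0,0,60],[34,44,-10,0,0,0,60],[34,44,-40,0,0,0,60],[0,0,-50,0,0,0,60],[0,0,-40,0,0,0,60]]]}}

```text
t: 1.35
ee_pos: [471.9, -281.2, 43.0]
tool_rot: [0.965, 0.263, -0.0, -0.0]
ft_force: [-0.3, -0.4, -0.1]
width: 0.767
grasp_force: 0.0
```

Run:
```python
from h import *
im=optics.read_camera("side");cv2.imwrite("pics/s1.png",cv2.resize(im[140:240,190:350],None,fx=4,fy=4)[:,:,::-1])
o=r.observe();print(o['ee_pos'],o['ft_force'],o['qpos'])
```

```text
[ 468.82445179 -279.98378279   38.58509776] [-0.2880676   0.26881222 -2.94130391] [ 0.4893195   0.77300769 -0.00340193  1.94211215  0.00510989  0.43540097
 -0.55739396]
```

View pics/s1.png

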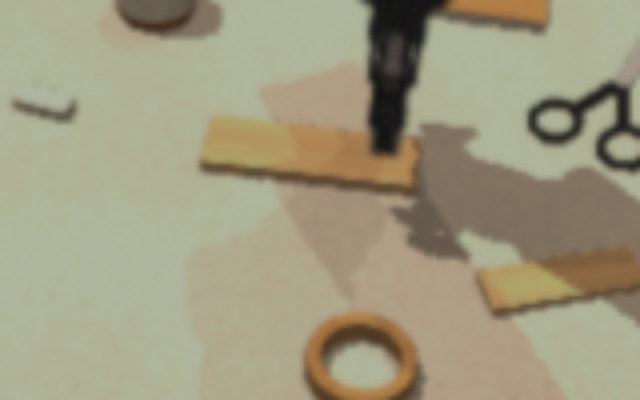

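The side crop shows the near finger at (385,140), above the strip's near end and in line with it. I'll descend while watching the force.

>>> {"api": "drive_tool", "payload": {"series": [[[6,3,-12,0,0,0,60],[0,0,-12,0,0,0,60],[0,0,-8,0,0,0,60],[0,0,-4,0,0,0,60],[0,0,0,0,0,0,60]]]}}

```text
t: 2.02
ee_pos: [477.8, -279.7, 9.0]
tool_rot: [0.965, 0.262, 0.0, 0.0]
ft_force: [0.1, -0.4, 1.1]
width: 0.761
grasp_force: 0.0
```

>>> {"api": "drive_tool", "payload": {"series": [[[-2,2,-4,0,0,0,60],[0,0,-3,0,0,0,60],[0,0,-2,0,0,0,60],[0,0,0,0,0,0,60],[0,0,0,0,0,0,60]]]}}

```text
t: 2.65
ee_pos: [475.9, -277.5, -0.1]
tool_rot: [0.965, 0.262, 0.0, 0.0]
ft_force: [-0.0, -0.1, -0.4]
width: 0.761
grasp_force: 0.0
```

>>> {"api": "drive_tool", "payload": {"series": [[[0,0,-2,0,0,0,60],[0,0,0,0,0,0,140],[0,0,0,0,0,0,140],[0,0,0,0,0,0,140],[0,0,0,0,0,0,140]]]}}

```text
t: 3.28
ee_pos: [476.0, -277.6, -2.0]
tool_rot: [0.965, 0.262, 0.0, 0.0]
ft_force: [-0.6, -0.7, 3.0]
width: 0.577
grasp_force: 31.3
```

>>> {"api": "drive_tool", "payload": {"series": [[[2,8,1.5,0,0,0.04,140],[6,26,0,0,0,0.09,140],[6,28,0,0,0,0.09,140],[6,28,0,0,0,0.09,140],[6,28,0,0,0,0.09,140]]]}}

```text
t: 3.9
ee_pos: [501.7, -157.6, -0.9]
tool_rot: [0.893, 0.451, -0.0, -0.0]
ft_force: [0.2, 1.0, -1.1]
width: 0.578
grasp_force: 31.2
```

>>> {"api": "drive_tool", "payload": {"series": [[[6,28,0,0,0,0.09,140],[6,28,0,0,0,0.09,140],[6,28,0,0,0,0.09,140],[6,28,0,0,0,0.09,140],[5,29,0,0,0,0.05,140]]]}}

```text
t: 4.53
ee_pos: [530.5, -16.8, -0.9]
tool_rot: [0.783, 0.623, -0.0, -0.0]
ft_force: [0.6, -0.4, -1.1]
width: 0.575
grasp_force: 31.2
```

Run:
```python
from h import *
ims={}
for n in("top","side"):
    ims[n]=optics.read_camera(n)
a=ims["top"][90:240,100:300];b=ims["side"][150:300,90:290]
cv2.imwrite("pics/m2.png",np.hstack([cv2.resize(x,None,fx=2,fy=2,interpolation=2) for x in(a,b)])[:,:,::-1])
o=r.observe();q=o['tool_rot'];print(o['ee_pos'],np.degrees(2*np.arctan2(q[1],q[0])),q,o['ft_force'],o['width'],o['qpos'])
```

```text
[531.29178164 -12.86257311  -0.77262137] 77.25621200473395 [ 0.78121297  0.62426179  0.00141831 -0.00122422] [ 0.61492757 -0.11060382 -1.46611677] 0.5780178185462863 [ 0.03479364  0.83209227 -0.09292685  1.99622283  0.20729898  0.32106365
 -0.44722857]
```

View pics/m2.png

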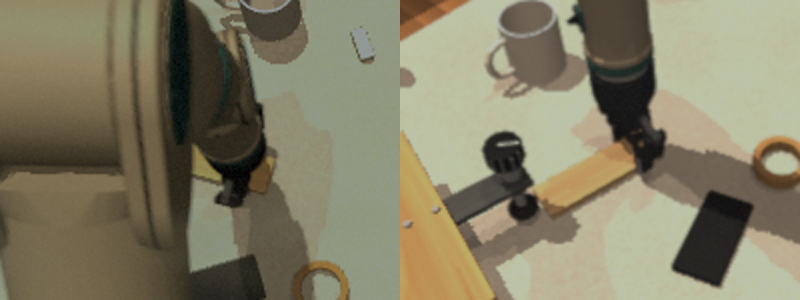

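The side crop shows the strip held at its outer end, its front corner at (540,200) just short of the foot at (522,207) and aligned with the bracket. I'll insert it along its axis.

>>> {"api": "drive_tool", "payload": {"series": [[[3,12.5,0,0,0,0,140],[3,12.5,0,0,0,0,140],[3,12.5,0,0,0,0,140],[3,12.5,0,0,0,0,140],[3,12.5,0,0,0,0,140]]]}}

```text
t: 5.25
ee_pos: [546.0, 44.9, -0.7]
tool_rot: [0.784, 0.621, 0.0, -0.0]
ft_force: [0.5, 0.0, -1.2]
width: 0.576
grasp_force: 31.2
```

>>> {"api": "drive_tool", "payload": {"series": [[[0,0,-1,0,0,0,140],[0,0,0,0,0,0,140],[0,0,0,0,0,0,140],[0,0,0,0,0,0,140],[0,0,0,0,0,0,140]]]}}

```text
t: 5.88
ee_pos: [545.8, 43.6, -1.7]
tool_rot: [0.784, 0.621, -0.0, 0.0]
ft_force: [-1.1, -0.2, -1.4]
width: 0.576
grasp_force: 31.2
```

Run:
```python
from h import *
im=optics.read_camera("side")
cv2.imwrite("pics/m3.png",cv2.resize(im[190:290,90:220],None,fx=5,fy=5,interpolation=2)[:,:,::-1])
cv2.imwrite("pics/full3.png",im[:,:,::-1])
o=r.observe();q=o['tool_rot'];yaw=2*np.arctan2(q[1],q[0]);print(o['ee_pos'],np.degrees(yaw),o['ft_force'],o['width'],o['qpos'])
e=o['ee_pos'][:2];d=np.array([np.cos(yaw),np.sin(yaw)]);f=np.array([566.7,135.3])-e
c=e+49.7*d
print("foot in strip",f@d-49.7,-f[0]*d[1]+f[1]*d[0], proj("side",[[*(c+d*80+np.array([-d[1],d[0]])*25*s),12] for s in(1,-1)]))
```

```text
[545.79107194  43.73563073  -1.65348669] 76.74044504461037 [-0.10247085  0.10204354 -1.45919865] 0.5741411929235353 [-0.08021227  0.8436807  -0.07865755  1.95176744  0.17106669  0.35241992
 -0.52471933]
foot in strip 44.21908526538735 0.6499348090537964 [[142.44883288 270.07893362]
 [133.32345779 255.32280224]]
```

View pics/m3.png

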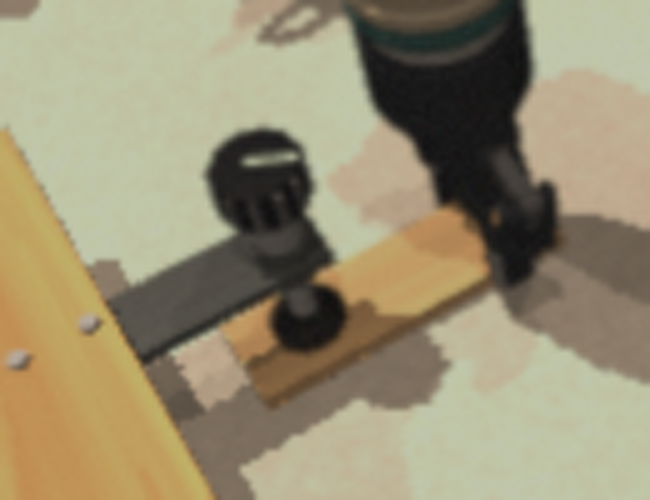

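The side crop shows the foot at (308,316) hovering over the middle of the strip. The strip's end corners are at (235,335) and (270,405), about 1.5 px from prediction. I'll release and retreat upward.

>>> {"api": "drive_tool", "payload": {"series": [[[0,0,0,0,0,0,60],[0,0,0,0,0,0,60],[0,0,0,0,0,0,60],[0,0,10,0,0,0,60],[0,0,30,0,0,0,60]]]}}

```text
t: 6.55
ee_pos: [544.8, 43.9, 38.1]
tool_rot: [0.784, 0.621, -0.001, -0.001]
ft_force: [-0.5, -1.1, 1.1]
width: 0.767
grasp_force: 0.0
```

>>> {"api": "drive_tool", "payload": {"series": [[[0,0,40,0,0,0.1,60],[0,0,40,0,0,0.18,60],[0,0,40,0,0,0.18,60],[0,0,40,0,0,0.18,60],[0,0,0,0,0,0.18,60]]]}}

```text
t: 7.18
ee_pos: [548.0, 44.3, 202.4]
tool_rot: [0.469, 0.883, 0.002, 0.003]
ft_force: [-0.5, -0.1, -0.8]
width: 0.766
grasp_force: 0.0
```

>>> {"api": "drive_tool", "payload": {"series": [[[0,0,0,0,0,0.18,60],[0,0,0,0,0,0.18,60],[0,0,0,0,0,0.18,60],[0,0,0,0,0,0.18,60],[0,0,0,0,0,0.18,60]]]}}

```text
t: 7.8
ee_pos: [545.7, 43.6, 199.0]
tool_rot: [0.038, 0.999, -0.0, 0.0]
ft_force: [-0.5, 0.1, -0.3]
width: 0.766
grasp_force: 0.0
```

Run:
```python
from h import *
im=optics.read_camera("side")
a=im[160:290,70:290]
cv2.imwrite("pics/m4.png",cv2.resize(a,None,fx=3.5,fy=3.5,interpolation=2)[:,:,::-1])
o=r.observe();q=o['tool_rot'];yaw=2*np.arctan2(q[1],q[0]);print(o['ee_pos'],np.degrees(yaw),o['ft_force'],o['torque'],o['width'],o['qpos'])
m=strip("side",im,(115,220,250,285));print(m)
```

```text
[545.69152055  43.54406579 198.81571136] 175.9172058203798 [ 0.12207125 -0.89506969 -0.32635045] [ 0.05588584 -0.01862701  0.03144618] 0.7657220000023275 [ 0.30691732  0.59927722 -0.67525397  1.82981994  0.47596964  0.88017271
  0.90494624]
(array([519.65148926,  76.5594101 ]), (316.42431640625, 182.90235900878906), 39.82174301147461)
```

View pics/m4.png

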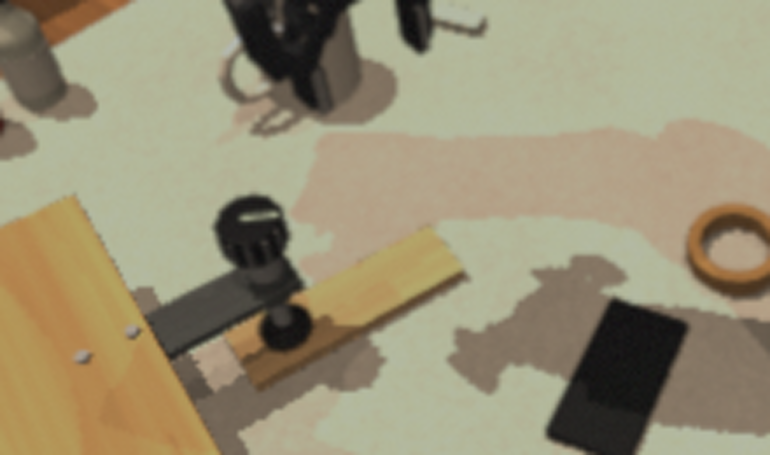

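The side crop shows the strip lying flat and free under the foot at (286,327), with corners at (228,335), (258,385), (465,272) and (432,228). The gripper is clear. Now I'll go to the knob.

>>> {"api": "drive_tool", "payload": {"series": [[[4,18,0,0,0,0.18,60],[4,18,0,0,0,0.18,60],[4,18,0,0,0,0.18,60],[4,19,0,0,0,0.18,60],[5,19,0,0,0,0.18,60]]]}}

```text
t: 8.48
ee_pos: [566.8, 136.2, 198.8]
tool_rot: [-0.399, 0.917, -0.001, -0.0]
ft_force: [0.9, 0.2, 0.4]
width: 0.768
grasp_force: 0.0
```

Run:
```python
from h import *
p=[(x/3.5+70-.4,y/3.5+160-.4) for x,y in((435,228),(465,270),(258,382),(228,335))]
w=plane("side",p,12)[:,:2];print(w)
d=(w[0]+w[1]-w[2]-w[3]);print(w.mean(0),np.degrees(np.arctan2(-d[1],-d[0])),np.linalg.norm(d)/2)
u=-d/np.linalg.norm(d);f=np.array([566.7,135.3])-w.mean(0);print("foot in strip",f@u,-f[0]*u[1]+f[1]*u[0])
o=r.observe();q=o['tool_rot'];print(o['ee_pos'],q,o['qpos'],o['ft_force'],o['torque'])
```

```text
[[556.01225185   8.20183782]
 [512.05270874  20.9511892 ]
 [552.48589563 172.23986155]
 [597.30775904 162.09730878]]
[554.46465382  90.87254934] 75.00790912557821 157.96909568593927
foot in strip 46.08031802854912 -0.3261274585702978
[566.8171628  136.17197039 198.78096031] [-3.99147506e-01  9.16886553e-01 -5.59153216e-04 -6.18632431e-05] [ 0.25083176  0.71727586 -0.8963805   1.73008322  0.64856145  1.01893325
  1.50855731] [0.92502498 0.24009398 0.37002251] [ 0.05571707  0.01030158 -0.03206955]
```

>>> {"api": "drive_tool", "payload": {"series": [[[0,-1,-30,0,0,0,60],[0,0,-30,0,0,0,60],[0,0,-20,0,0,0,60],[0,0,-13,0,0,0,60],[0,0,0,0,0,0,60]]]}}

```text
t: 9.1
ee_pos: [566.6, 134.9, 104.9]
tool_rot: [-0.398, 0.918, -0.0, -0.001]
ft_force: [0.2, 0.4, 0.6]
width: 0.766
grasp_force: 0.0
```

>>> {"api": "drive_tool", "payload": {"series": [[[0,0,0,0,0,0,60],[0,0,0,0,0,0,100],[0,0,0,0,0,0,120],[0,0,0,0,0,0,160],[0,0,0,0,0,0,160]]], "newtons": 25}}

```text
t: 9.72
ee_pos: [567.4, 134.7, 105.9]
tool_rot: [-0.398, 0.918, -0.001, 0.0]
ft_force: [0.7, -1.6, 6.1]
width: 0.457
grasp_force: 25.1
```

Run:
```python
from h import *
im=optics.read_camera("side")
a=im[160:290,70:290]
cv2.imwrite("pics/m5.png",cv2.resize(a,None,fx=3.5,fy=3.5,interpolation=2)[:,:,::-1])
o=r.observe();q=o['tool_rot'];print(o['ee_pos'],q,o['qpos'],o['ft_force'],o['torque'],o['width'],o['grasp_force'])
```

```text
[567.40026296 134.6803781  105.90597   ] [-3.97656820e-01  9.17533970e-01 -5.08483901e-04  4.57693391e-04] [ 0.19805363  0.8264662  -0.80044629  1.80574365  0.77617988  0.85525714
  1.40566307] [-0.48963338 -1.75176066  5.57084127] [-0.4475732  -0.13819249  0.03160084] 0.45658006085580766 25.115448832511902
```

View pics/m5.png

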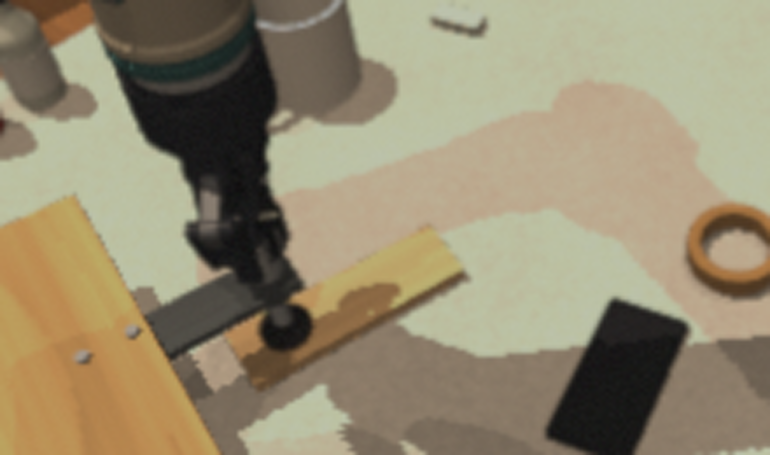

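The side crop shows the fingers around the knob at (240,230). The opening is about 39 mm, so the grip is good, and the lateral force is low. Now I'll turn clockwise in steps, watching the joint 7 torque.

>>> {"api": "drive_tool", "payload": {"series": [[[0,0,0,0,0,-0.1,160],[0,0,0,0,0,-0.1,160],[0,0,0,0,0,-0.1,160],[0,0,0,0,0,-0.1,160],[0,0,0,0,0,-0.1,160]]]}}

```text
t: 10.4
ee_pos: [567.3, 134.9, 105.9]
tool_rot: [-0.157, 0.988, -0.0, 0.001]
ft_force: [0.8, -1.5, 6.0]
width: 0.459
grasp_force: 25.2
```

```bash
cat > o.py <<'E'
from h import *
np.set_printoptions(precision=4,suppress=True)
for i in range(3):
    if i: im=optics.read_camera("side")
    o=r.observe();q=o['tool_rot'];print(round(o['t'],2),o['ee_pos'],"yaw",round(2*np.arctan2(q[1],q[0]),4),"q7",o['qpos'][6],"v",o['joint_velocities'][6],"eff",o['joint_efforts'][4:],"F",o['ft_force'],"T",o['torque'],o['width'],o['grasp_force'])
# foot blob: lowest dark row in foot region
cv2.imwrite("pics/last.png",im[:,:,::-1])
g=im.max(2).astype(float);print("profile",[g[y,148:156].mean().round() for y in range(250,266)])
E
python3 o.py
```

```text
10.4 [567.304  134.8759 105.9145] yaw 3.4564 q7 0.9920717837809541 v -0.6411629919038396 eff [-0.1309 -0.3136  0.6174] F [ 0.7884 -1.4592  5.9753] T [-0.3628 -0.045   0.0116] 0.45938500901163304 25.244540870189667
10.45 [567.2855 134.8722 105.9194] yaw 3.4536 q7 0.9896002495555979 v 0.12755410063684103 eff [-0.2595 -0.2672  0.0289] F [-0.5383 -1.0348  4.7645] T [-0.3618 -0.1026 -0.057 ] 0.45931382523728853 25.269965529441833
10.5 [567.2986 134.8508 105.8808] yaw 3.4592 q7 0.9943384355039814 v 0.05565897818017047 eff [-0.3634 -0.4713 -0.3853] F [ 0.3152 -1.6116  4.6642] T [-0.394  -0.0405 -0.0436] 0.4601368444825374 25.34179151058197
profile [np.float64(53.0), np.float64(54.0), np.float64(49.0), np.float64(36.0), np.float64(25.0), np.float64(24.0), np.float64(26.0), np.float64(26.0), np.float64(30.0), np.float64(47.0), np.float64(86.0), np.float64(122.0), np.float64(127.0), np.float64(123.0), np.float64(115.0), np.float64(108.0)]
```

Create p.py:
```python
from workcell import r
import numpy as np
np.set_printoptions(precision=3,suppress=True)
o=r.observe();q=o['tool_rot'];print(round(o['t'],2),o['ee_pos'],"yaw",round(2*np.arctan2(q[1],q[0])%6.2832,4),"q7",round(o['qpos'][6],3),"v",o['joint_velocities'][6].round(3),"eff",o['joint_efforts'][4:],"F",o['ft_force'],"T",o['torque'])
```

```text
(no output)
```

>>> {"api": "drive_tool", "payload": {"series": [[[0,0,0,0,0,-0.04,160],[0,0,0,0,0,-0.04,160],[0,0,0,0,0,-0.04,160],[0,0,0,0,0,-0.04,160],[0,0,0,0,0,-0.04,160]]]}}

```text
t: 11.12
ee_pos: [567.3, 135.0, 105.9]
tool_rot: [-0.059, 0.998, -0.0, 0.001]
ft_force: [-1.0, -1.8, 7.1]
width: 0.456
grasp_force: 25.5
```

```bash
python3 p.py
```

```text
11.12 [567.29 134.96 105.9 ] yaw 3.2605 q7 0.835 v -0.254 eff [-0.263 -0.42   0.209] F [-0.953 -1.805  7.066] T [-0.444 -0.013  0.113]
```

>>> {"api": "drive_tool", "payload": {"series": [[[0,0,0,0,0,-0.04,160],[0,0,0,0,0,-0.04,160],[0,0,0,0,0,-0.04,160],[0,0,0,0,0,-0.04,160],[0,0,0,0,0,-0.04,160]]]}}

```text
t: 11.75
ee_pos: [567.3, 135.0, 105.9]
tool_rot: [0.041, 0.999, 0.0, 0.001]
ft_force: [0.6, -1.1, 5.8]
width: 0.455
grasp_force: 25.5
```

```bash
python3 p.py
```

```text
11.75 [567.297 135.004 105.901] yaw 3.0605 q7 0.677 v -0.25 eff [-0.241 -0.383  0.206] F [ 0.642 -1.147  5.833] T [-0.348 -0.028 -0.02 ]
```

>>> {"api": "drive_tool", "payload": {"series": [[[0,0,0,0,0,-0.04,160],[0,0,0,0,0,-0.04,160],[0,0,0,0,0,-0.04,160],[0,0,0,0,0,-0.04,160],[0,0,0,0,0,-0.04,160]]]}}

```text
t: 12.38
ee_pos: [567.3, 135.1, 105.9]
tool_rot: [0.14, 0.99, 0.0, 0.001]
ft_force: [0.1, -0.9, 7.2]
width: 0.459
grasp_force: 25.4
```

```bash
python3 p.py
```

```text
12.38 [567.293 135.111 105.901] yaw 2.8606 q7 0.52 v -0.247 eff [-0.22  -0.341  0.202] F [ 0.051 -0.911  7.188] T [-0.356 -0.052  0.02 ]
```

>>> {"api": "drive_tool", "payload": {"series": [[[0,0,0,0,0,-0.04,160],[0,0,0,0,0,-0.04,160],[0,0,0,0,0,-0.04,160],[0,0,0,0,0,-0.04,160],[0,0,0,0,0,-0.04,160]]]}}

```text
t: 13.0
ee_pos: [567.3, 135.2, 105.9]
tool_rot: [0.238, 0.971, 0.0, 0.001]
ft_force: [0.8, -1.3, 5.2]
width: 0.461
grasp_force: 25.4
```

```bash
python3 p.py; python3 o.py
```

```text
13.0 [567.347 135.184 105.917] yaw 2.6606 q7 0.366 v -0.243 eff [-0.201 -0.294  0.199] F [ 0.775 -1.307  5.212] T [-0.339  0.023  0.08 ]
13.0 [567.3473 135.1841 105.9172] yaw 2.6606 q7 0.36602919153692925 v -0.24250131623431143 eff [-0.2015 -0.2937  0.1989] F [ 0.7754 -1.3066  5.2123] T [-0.339   0.0231  0.0798] 0.46143792560521996 25.440090000629425
13.05 [567.3302 135.1828 105.891 ] yaw 2.6593 q7 0.36497948338222336 v 0.04238364745694478 eff [-0.2312 -0.286  -0.0154] F [ 0.4735 -0.5805  7.0173] T [-0.4201 -0.0053 -0.0464] 0.4591694729990361 25.417762398719788
13.1 [567.3532 135.1571 105.8761] yaw 2.6609 q7 0.36634317694462787 v 0.013506334642060034 eff [-0.219  -0.3214 -0.066 ] F [ 0.7622 -0.6614  6.1307] T [-0.3259  0.0219 -0.0408] 0.4619677846307524 25.421040952205658
profile [np.float64(53.0), np.float64(54.0), np.float64(54.0), np.float64(45.0), np.float64(28.0), np.float64(23.0), np.float64(25.0), np.float64(25.0), np.float64(28.0), np.float64(38.0), np.float64(74.0), np.float64(117.0), np.float64(126.0), np.float64(124.0), np.float64(116.0), np.float64(108.0)]
```

Joint 7 effort at constant speed is very repeatable (0.209, 0.206, 0.202, 0.199), so contact will show as a jump. I'll continue with the same motion.

>>> {"api": "drive_tool", "payload": {"series": [[[0,0,0,0,0,-0.04,160],[0,0,0,0,0,-0.04,160],[0,0,0,0,0,-0.04,160],[0,0,0,0,0,-0.04,160],[0,0,0,0,0,-0.04,160]]]}}

```text
t: 13.72
ee_pos: [567.3, 135.2, 105.9]
tool_rot: [0.334, 0.943, 0.0, 0.0]
ft_force: [0.4, -1.0, 5.9]
width: 0.458
grasp_force: 25.5
```

```bash
python3 p.py
```

```text
13.72 [567.345 135.226 105.877] yaw 2.4606 q7 0.214 v -0.239 eff [-0.183 -0.241  0.196] F [ 0.402 -0.953  5.926] T [-0.358  0.04   0.082]
```

>>> {"api": "drive_tool", "payload": {"series": [[[0,0,0,0,0,-0.04,160],[0,0,0,0,0,-0.04,160],[0,0,0,0,0,-0.04,160],[0,0,0,0,0,-0.04,160],[0,0,0,0,0,-0.04,160]]]}}

```text
t: 14.35
ee_pos: [567.4, 135.3, 105.9]
tool_rot: [0.426, 0.905, 0.001, 0.0]
ft_force: [0.6, -1.4, 7.0]
width: 0.461
grasp_force: 25.4
```

```bash
python3 p.py
```

```text
14.35 [567.428 135.295 105.892] yaw 2.2606 q7 0.063 v -0.238 eff [-0.168 -0.187  0.193] F [ 0.583 -1.382  6.969] T [-0.299 -0.021  0.072]
```

>>> {"api": "drive_tool", "payload": {"series": [[[0,0,0,0,0,-0.04,160],[0,0,0,0,0,-0.04,160],[0,0,0,0,0,-0.04,160],[0,0,0,0,0,-0.04,160],[0,0,0,0,0,-0.04,160]]]}}

```text
t: 14.98
ee_pos: [567.5, 135.3, 105.9]
tool_rot: [0.515, 0.857, 0.001, 0.0]
ft_force: [0.9, -1.4, 5.3]
width: 0.462
grasp_force: 25.4
```

```bash
python3 p.py
```

```text
14.97 [567.485 135.315 105.865] yaw 2.0606 q7 -0.086 v -0.236 eff [-0.153 -0.13   0.19 ] F [ 0.915 -1.355  5.296] T [-0.247 -0.013  0.073]
```

>>> {"api": "drive_tool", "payload": {"series": [[[0,0,0,0,0,-0.04,160],[0,0,0,0,0,-0.04,160],[0,0,0,0,0,-0.04,160],[0,0,0,0,0,-0.04,160],[0,0,0,0,0,-0.04,160]]]}}

```text
t: 15.6
ee_pos: [567.6, 135.4, 105.9]
tool_rot: [0.598, 0.802, 0.001, 0.0]
ft_force: [1.0, -0.7, 6.4]
width: 0.463
grasp_force: 25.4
```

```bash
python3 p.py
```

```text
15.6 [567.569 135.38  105.876] yaw 1.8606 q7 -0.233 v -0.233 eff [-0.139 -0.07   0.188] F [ 0.981 -0.661  6.355] T [-0.2    0.018  0.102]
```

>>> {"api": "drive_tool", "payload": {"series": [[[0,0,0,0,0,-0.04,160],[0,0,0,0,0,-0.04,160],[0,0,0,0,0,-0.04,160],[0,0,0,0,0,-0.04,160],[0,0,0,0,0,-0.04,160]]]}}

```text
t: 16.23
ee_pos: [567.7, 135.4, 105.9]
tool_rot: [0.675, 0.738, 0.001, 0.0]
ft_force: [0.8, -1.4, 5.2]
width: 0.461
grasp_force: 25.4
```

```bash
python3 p.py
```

```text
16.23 [567.672 135.374 105.889] yaw 1.6606 q7 -0.38 v -0.23 eff [-0.127 -0.01   0.185] F [ 0.842 -1.399  5.225] T [-0.181 -0.032  0.094]
```

>>> {"api": "drive_tool", "payload": {"series": [[[0,0,0,0,0,-0.04,160],[0,0,0,0,0,-0.04,160],[0,0,0,0,0,-0.04,160],[0,0,0,0,0,-0.04,160],[0,0,0,0,0,-0.04,160]]]}}

```text
t: 16.85
ee_pos: [567.7, 135.4, 105.9]
tool_rot: [0.745, 0.667, 0.001, 0.0]
ft_force: [0.9, 0.0, 5.3]
width: 0.459
grasp_force: 25.4
```

```bash
python3 p.py
```

```text
16.85 [567.735 135.378 105.892] yaw 1.4606 q7 -0.525 v -0.229 eff [-0.129  0.037  0.172] F [0.924 0.007 5.318] T [-0.125 -0.024  0.085]
```

The effort fell below its trend on the last step (0.172 against about 0.182), which suggests first contact. One more identical step should confirm it, and adds at most 7 N.

>>> {"api": "drive_tool", "payload": {"series": [[[0,0,0,0,0,-0.04,160],[0,0,0,0,0,-0.04,160],[0,0,0,0,0,-0.04,160],[0,0,0,0,0,-0.04,160],[0,0,0,0,0,-0.04,160]]]}}

```text
t: 17.48
ee_pos: [567.8, 135.4, 105.9]
tool_rot: [0.808, 0.589, 0.001, 0.0]
ft_force: [2.4, -1.0, 6.0]
width: 0.461
grasp_force: 25.4
```

```bash
python3 p.py; python3 o.py
```

```text
17.48 [567.807 135.402 105.917] yaw 1.2608 q7 -0.669 v -0.228 eff [-0.161  0.063  0.123] F [ 2.412 -1.029  6.005] T [-0.106  0.004  0.154]
17.48 [567.8071 135.4019 105.917 ] yaw 1.2608 q7 -0.6687773838137945 v -0.22819260549045928 eff [-0.1613  0.063   0.1233] F [ 2.4118 -1.0294  6.0054] T [-0.1062  0.004   0.154 ] 0.46103178901558967 25.42240262031555
17.52 [567.8467 135.392  105.9496] yaw 1.2594 q7 -0.669810012511321 v 0.037121284720913056 eff [-0.1924  0.0589 -0.0662] F [ 1.4631 -0.335   6.5429] T [-0.1328 -0.0247 -0.0228] 0.4615447048487759 25.41805922985077
17.57 [567.7628 135.3656 105.9128] yaw 1.261 q7 -0.6685532770473634 v 0.01251922104853556 eff [-0.1715  0.0591 -0.0877] F [1.6008 0.0051 7.0483] T [-0.1671 -0.0536 -0.0164] 0.45968256366191096 25.417082011699677
profile [np.float64(53.0), np.float64(55.0), np.float64(54.0), np.float64(47.0), np.float64(32.0), np.float64(22.0), np.float64(21.0), np.float64(23.0), np.float64(23.0), np.float64(28.0), np.float64(48.0), np.float64(84.0), np.float64(103.0), np.float64(108.0), np.float64(104.0), np.float64(102.0)]
```

Contact is confirmed. The effort rose by 0.058 N m, and 0.049 of that came over the last 0.2 rad (6.6 N), so the press is about 8 N, well inside 0.5 to 20 N. I'll release and withdraw straight up.

>>> {"api": "drive_tool", "payload": {"series": [[[0,0,0,0,0,0,60],[0,0,0,0,0,0,60],[0,0,0,0,0,0,60],[0,0,0,0,0,0,60],[0,0,10,0,0,0,60]]]}}

```text
t: 18.2
ee_pos: [566.1, 134.9, 115.0]
tool_rot: [0.808, 0.589, -0.001, -0.0]
ft_force: [-0.5, -0.2, -0.1]
width: 0.764
grasp_force: 0.0
```

>>> {"api": "drive_tool", "payload": {"series": [[[0,0,25,0,0,0,60],[0,0,35,0,0,0,60],[0,0,35,0,0,0,60],[0,0,20,0,0,0,60],[0,0,0,0,0,0,60]]]}}

```text
t: 18.82
ee_pos: [568.0, 135.4, 232.5]
tool_rot: [0.808, 0.589, 0.002, 0.001]
ft_force: [0.7, 0.4, 0.0]
width: 0.764
grasp_force: 0.0
```

```bash
python3 p.py
python3 - <<'E'
from h import *
im=optics.read_camera("side")
cv2.imwrite("pics/m6.png",cv2.resize(im[160:290,70:290],None,fx=3.5,fy=3.5,interpolation=2)[:,:,::-1])
E
```

```text
18.82 [567.957 135.363 232.481] yaw 1.2598 q7 -0.649 v -0.001 eff [0.001 0.139 0.012] F [0.683 0.432 0.004] T [-0.014 -0.047  0.013]
```

View pics/m6.png

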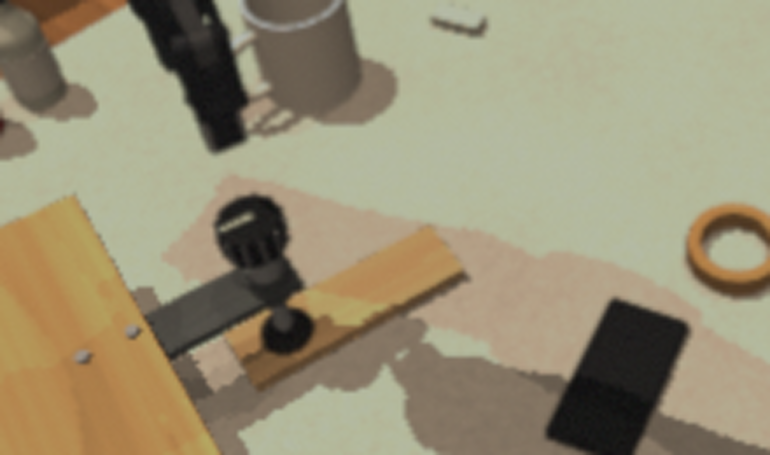

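The picture shows the foot at (287,331) resting on the strip, whose corners are unchanged at (465,272) and (258,385). The gripper is clear of everything, so I'm handing in.

```bash
python3 -c "
from workcell import r
print(r.finish_job())"
```

```text
the job is handed in; nothing more can be done
None
```

The strip lies flat under the foot, the foot is screwed down onto it at an estimated 8 N (inferred from joint torque), the gripper is clear, and the job was handed in at about 19 s; no verdict came back.

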